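# Scoop insulators from the picking bin into the order carton

## Robot

A 7-joint arm with a two-finger parallel gripper is mounted at the origin on the work surface. World frame = base frame: x ahead of the robot, y to its left, z up, the work surface at z = 0. Lengths are in m, angles in rad, forces in N, time in s.
With the tool pointing down it reaches from about 0.4 to 0.875 m from the base axis. Payload 19.3 kg.
Tool frame: the origin (TCP) lies on the centre line of the jaws, within the pads' length; the fingertips stand 14 mm ahead of it and the grasp point (between the pads) lies 5 mm behind it; z points along the fingers, y is the line along which they close (so a half turn about z gives the same grasp; the last joint's range is limited). The gripper opens to 85 mm and grips with 20 to 120 N. Pads are 22 mm wide; open, the fingers measure 114 mm over their backs; the gripper's body (76 mm by 85 mm) begins 54 mm behind the grasp point. The pads swing forward as they close: fully open they stand 13 mm farther back than shut.
Start: joints at [1.075, 0.521, -0.036, 1.599, 0.021, 1.021, -0.113], TCP at [0.258, -0.569, 0.245] pointing down, gripper open.
Joint ranges: [-2.91, 2.91], [-0.3, 2.13], [-1.5, 1.42], [0.17, 2.43], [-1.26, 4.41], [0.16, 1.93], [-2.52, 2.52]. Speed limits (rad/s): [1.89, 1.89, 2.39, 2.39, 3.01, 3.01, 3.01].

## Interface

Orientations are given as [roll, pitch, yaw] about the fixed x, y, z axes, in that order (R = Rz(yaw) Ry(pitch) Rx(roll)).
In Python, from workcell import bot, grab_frame, regions_of gives the robot as it stands. The module is installed in compiled form; this text tells all that it offers.
- The arm moves only by the tool play_rows, never from a script. Its argument "plan" is a list of rows, each a list of 3 entries, a list of its own where there are three numbers: the shift along the tool's x, y, z in units of 2.5 cm (1.0 is 2.5 cm), then the turn, a rotation vector about the tool's x, y, z in units of 0.15 rad (1.0 is 0.15 rad), then the closure, from -1 (fully open) to 1 (shut). In form: [[[tx, ty, tz], [rx, ry, rz], jaw], ...]. A call has 1 to 20 rows; each row shifts and turns the commanded pose from where the row before left it, along the tool's axes as they then stand; what a row does not reach is not made up. A row lasts 1/8 s, in which the tool goes at most 62.5 mm and 10.7 degrees, less where a joint would pass 70% of its speed; a pose out of reach is approached as far as the arm can. A call with a number of a shift or a turn outside -1 to 1 is refused whole. A call with a gripper value outside its range is refused whole. The fingers move at their own pace and stop on an object; "newtons" is the grip in N (left out, the last holds). Time passes only in rows, so rows that do not move let the fingers close. It gives the time, the measured TCP pose, the force, the opening and the grip force at its end, in the units of the state.
- bot.observe(): the state, without advancing time (a new reading comes with each control period).
- grab_frame(name): name is "scene" or "side" or "wrist"; returns a dict with "pixels" (384x512x3 uint8, red, green, blue), "depth" (384x512 float32, m along the optical axis (not along the pixel's ray), 0 where there is no reading), "camera_matrix" (3x3 intrinsics, pixels), "R" (3x3) and "t" (3): a world point X has camera coordinates R X + t. Camera axes: x right, y down, z forward; pixel columns grow to the right and rows downward; lengths in m; the calibration is good to about 2 mm. A picture is of the moment at which its call begins.
- bot.job_done(): hands the job in; it is judged then, once.
Trained networks look in the newest picture that a camera, given by its name, has taken for a name from the list of things; names that differ only in an ending like _2 or _b are one class to them, and where a whole thing is asked for, a point or a joint stands for the part that bears it (a point fixed in the world has none). Each returns a list of dicts, best first, with "p" (0 to 1); they miss things now and then, are a little off and sometimes report something else, mostly with a low value. They report only what shows in the picture. A call takes as long as a camera call. They do not tell look-alikes from the thing itself.
- regions_of(thing, camera): "mask" (384x512 bool, what is visible of it) and "box" ([left, top, right, bottom] in pixels, round what is visible of it).
The state is a dict: "clock": time; "qpos": joint angles; "qd": joint speeds; "joint_efforts": joint torques, N m; "position": TCP position; "tool_rot": TCP orientation; "force": force on the tool from outside, world axes, zero at the start; "moment": the same for the moment, N m; "grip_width": finger opening in m; "finger_force": force on a finger pad.
Only numpy, scipy, OpenCV 4.12 (cv2) and the standard library are available. Lean on these libraries where they do the work, as an engineer would, in place of code of your own. Each camera call takes 0.05 s, during which the arm holds its last target. There are 200 camera calls.

## Task

Use the hand scoop to transfer all five white insulators from the open-fronted bin into the open carton, without touching an insulator with the gripper or arm. Then stand the scoop back flat on its rubber mat and let go. Leave the other stock on the bench where it is.

Things in the scene. Friction and masses are not known exactly. Their poses are not given: they have to be found in the camera images.
- scoop: Aluminium scoop on its flat blade, steep black handle. Origin: centre of blade underside; +x to the open lip, z up. Blade 110 mm (x) by 90 mm (y), floor 2 mm thick; side walls 36 mm high (14 mm in the front 25 mm), back wall 40 mm. Handle: bar 24 mm wide (y), 26 mm thick, 92 mm long, its axis from x -62, z 34 mm up and back at 5 degrees from vertical to x -70, z 126 mm. 0.16 kg.
- scoop_grip (a point): Place to grip the scoop's handle: on the handle's centre line, 60 mm up from its root; in the scoop's frame x -67.2, y 0, z +93.8 mm. Axes as the scoop's; the fingers should close along y (24 mm).
- scoop_lip (a point): Middle of the front lower edge of the scoop's blade: scoop frame x +55, y 0, z 0.
- bin: Grey open-fronted picking bin, fixed, 280 mm long (x), 110 mm wide (y). Origin: centre of its underside. Floor 4 mm thick, 102 mm clear between side walls 60 mm high (100 mm for x over +50 mm). Its -x end, towards the robot, is open with no lip; at x = +80 mm the floor turns up into a 40 degree ramp meeting the 100 mm end wall (inner face x = +136 mm) 51 mm up.
- carton: Open-topped cardboard carton, fixed to the table, 180 mm (x) by 150 mm (y), 90 mm high, walls and floor 4 mm, flaps folded down outside. Origin: centre of its underside.
- mat: Black rubber mat where the scoop lives, fixed, 150 x 150 mm, 4 mm thick. Origin: centre of its underside, top at z = 4 mm.
- insulator0: White barrel-shaped standoff insulator, 32 mm diameter at the middle, 23 mm at its flat ends, 34 mm long, 30 g; it starts lying on the bin's floor, its axis roughly across the bin, at x -31 to +70 mm in the bin's frame, and rolls freely. Origin: its middle; y along its length.
- insulator1: White barrel-shaped standoff insulator, 32 mm diameter at the middle, 23 mm at its flat ends, 34 mm long, 30 g; it starts lying on the bin's floor, its axis roughly across the bin, at x -31 to +70 mm in the bin's frame, and rolls freely. Origin: its middle; y along its length.
- insulator2: White barrel-shaped standoff insulator, 32 mm diameter at the middle, 23 mm at its flat ends, 34 mm long, 30 g; it starts lying on the bin's floor, its axis roughly across the bin, at x -31 to +70 mm in the bin's frame, and rolls freely. Origin: its middle; y along its length.
- insulator3: White barrel-shaped standoff insulator, 32 mm diameter at the middle, 23 mm at its flat ends, 34 mm long, 30 g; it starts lying on the bin's floor, its axis roughly across the bin, at x -31 to +70 mm in the bin's frame, and rolls freely. Origin: its middle; y along its length.
- insulator4: White barrel-shaped standoff insulator, 32 mm diameter at the middle, 23 mm at its flat ends, 34 mm long, 30 g; it starts lying on the bin's floor, its axis roughly across the bin, at x -31 to +70 mm in the bin's frame, and rolls freely. Origin: its middle; y along its length.
- cartridge: Bystander, loose: white sealant cartridge standing upright, 44 mm diameter, 150 mm tall. Origin: centre of its underside.
- reel: Bystander, loose: small wooden-flanged cable reel standing on its end, 62 mm diameter, 60 mm tall. Origin: centre of its underside.
- tape: Bystander, loose: roll of grey tape lying flat, 90 mm outside diameter, 36 mm tall. Origin: centre of its underside.
- junction_box: Bystander, loose: square grey junction box, 80 x 80 x 48 mm tall. Origin: centre of its underside.
- small_carton: Bystander, loose: closed cardboard carton, 80 x 110 x 70 mm tall. Origin: centre of its underside.
- screwdriver: Bystander, loose: screwdriver lying on the table, about 200 mm long. Origin: on its axis, handle towards -x of its own frame.
Not all that is in view belongs to the job. Leave any pink or red look-alike of the insulator0 alone. What is shaped like the scoop but purple is not meant.

How it is judged:
On the way, in this order (a step that is already met when the one before it is completed fails the run):
1. the scoop is lifted off its mat (z of scoop in the frame of mat above 0.03 m), for 0.2 s.
2. all five insulators lie in the carton (x of insulator0 in the frame of carton between -0.086 and 0.086 m and y of insulator0 in the frame of carton between -0.071 and 0.071 m and z of insulator0 in the frame of carton between 0 and 0.085 m and x of insulator1 in the frame of carton between -0.086 and 0.086 m and y of insulator1 in the frame of carton between -0.071 and 0.071 m and z of insulator1 in the frame of carton between 0 and 0.085 m and x of insulator2 in the frame of carton between -0.086 and 0.086 m and y of insulator2 in the frame of carton between -0.071 and 0.071 m and z of insulator2 in the frame of carton between 0 and 0.085 m and x of insulator3 in the frame of carton between -0.086 and 0.086 m and y of insulator3 in the frame of carton between -0.071 and 0.071 m and z of insulator3 in the frame of carton between 0 and 0.085 m and x of insulator4 in the frame of carton between -0.086 and 0.086 m and y of insulator4 in the frame of carton between -0.071 and 0.071 m and z of insulator4 in the frame of carton between 0 and 0.085 m), for 0.2 s.
At the end, for the whole second after the job is handed in: All five insulators are inside the carton, below its rim and at rest, and the scoop stands flat on the mat (upright within 0.12 rad, underside on the mat, its blade's centre within 60 mm of the mat's centre along each of the mat's sides), at rest and released (all of step 2 and x of scoop in the frame of mat between -0.06 and 0.06 m and y of scoop in the frame of mat between -0.06 and 0.06 m and z of scoop in the frame of mat below 0.01 m and angle between scoop's own z axis and vertical below 0.12 rad and linear speed of each of insulator0, insulator1, insulator2, insulator3, insulator4, scoop below 0.05 m/s); the robot touches nothing.
It fails at once if an insulator is touched by the gripper or the arm (contact force between any of insulator0, insulator1, insulator2, insulator3, insulator4 and the fingers above 0.3 N or contact force between any of insulator0, insulator1, insulator2, insulator3, insulator4 and the arm above 0.3 N).
It fails at once if one of the loose bystanders is shifted by more than 30 mm (distance of any of cartridge, reel, tape, junction_box, small_carton, screwdriver from where it was at the start of the episode above 0.03 m).
It also fails if it takes over 72 s, if anything falls off the work surface, if the arm or the gripper's body presses on something with over 40 N, if the wrist force passes 120 N, or if a joint passes its speed limit or range.

## Working session

There is one attempt and no reset: what is moved stays moved. The work goes in short steps, Python scripts to look and compute and a tool call to move; the robot and the scene stay as the last step left them, time stands still between calls to the robot, and variables do not carry over. Pictures are saved under pics/ and viewed, at most 10 in all, crops included, and the job is handed in when it is done.

Besides the shell and the picture viewer there is one more tool, called after "Call:" as name(argument=value, ...) on one line, values as JSON. play_rows: Moves the arm, as the interface text tells. Its arguments: {"type":"object","properties":{"plan":{"type":"array"},"newtons":{"type":"number"}},"required":["plan"]}

```bash
mkdir -p pics
cat > h.py <<'E'
import numpy as np, cv2
from workcell import bot, grab_frame, regions_of
def cloud(f):
    K=f["camera_matrix"];d=f["depth"];v,u=np.mgrid[:d.shape[0],:d.shape[1]]
    c=np.stack([(u-K[0,2])/K[0,0]*d,(v-K[1,2])/K[1,1]*d,d],-1)
    return (c-f["t"])@f["R"]
def save(f,n): cv2.imwrite("pics/"+n,f["pixels"][:,:,::-1])
E
python3 - <<'E'
from h import *
s=bot.observe();print({k:np.round(v,3).tolist() for k,v in s.items()})
ims=[]
for cam in("scene","side"):
    f=grab_frame(cam);save(f,cam+".png");P=cloud(f);np.savez(cam+".npz",P=P,px=f["pixels"])
    print(cam,"campos",np.round(-f["R"].T@f["t"],2))
    for th in("scoop","bin","carton","mat","insulator0","cartridge","reel","tape","junction_box","small_carton","screwdriver"):
        for r in regions_of(th,cam)[:7]:
            q=P[r["mask"]];q=q[np.isfinite(q).all(1)]
            print(th,round(r["p"],2),np.round(r["box"]).astype(int).tolist(),np.round(np.median(q,0),3),np.round(np.percentile(q,2,0),3),np.round(np.percentile(q,98,0),3))
E
```

```text
{'clock': 0.0, 'qpos': [1.075, 0.522, -0.036, 1.6, 0.021, 1.021, -0.113], 'qd': [-0.0, 0.0, -0.001, -0.002, 0.0, 0.002, -0.001], 'joint_efforts': [0.002, -92.712, 1.981, -36.993, 0.018, 0.008, 0.0], 'position': [0.258, -0.569, 0.245], 'tool_rot': [-3.14, 0.0, 0.426], 'force': [-0.664, 0.53, 0.626], 'moment': [0.045, -0.01, 0.013], 'finger_force': 0.0, 'grip_width': 0.085}
scene campos [ 1.21 -0.05  1.05]
scoop 0.92 [329, 116, 363, 173] [0.292 0.314 0.005] [ 0.249  0.267 -0.003] [0.372 0.368 0.123]
scoop 0.89 [328, 164, 374, 229] [0.509 0.306 0.007] [0.463 0.239 0.001] [0.588 0.355 0.128]
bin 0.65 [232, 182, 287, 280] [0.616 0.004 0.008] [ 0.461 -0.065 -0.001] [0.743 0.088 0.1  ]
carton 0.95 [122, 170, 189, 238] [ 0.497 -0.294  0.036] [ 0.419 -0.363 -0.   ] [ 0.608 -0.206  0.091]
mat 0.85 [323, 185, 375, 230] [0.552 0.266 0.003] [ 0.449  0.215 -0.001] [0.604 0.372 0.007]
insulator0 0.66 [247, 216, 258, 225] [ 0.569 -0.008  0.028] [ 0.545 -0.025  0.001] [0.579 0.01  0.036]
insulator0 0.66 [206, 244, 214, 257] [ 0.664 -0.133  0.026] [ 0.646 -0.148  0.006] [ 0.674 -0.12   0.033]
insulato
[... 2570 characters left out ...]

reel 0.56 [201, 261, 243, 305] [0.524 0.301 0.009] [0.459 0.237 0.004] [0.584 0.354 0.132]
reel 0.17 [222, 138, 241, 162] [ 0.757 -0.172  0.034] [ 0.712 -0.213  0.002] [ 0.796 -0.124  0.041]
tape 0.79 [221, 138, 243, 160] [ 0.756 -0.172  0.034] [ 0.712 -0.209  0.001] [ 0.794 -0.123  0.042]
junction_box 0.93 [160, 198, 195, 232] [0.752 0.175 0.047] [0.721 0.13  0.011] [0.798 0.207 0.053]
junction_box 0.19 [201, 154, 295, 236] [ 0.598 -0.005  0.033] [ 0.454 -0.065  0.002] [0.733 0.094 0.1  ]
small_carton 0.92 [150, 303, 201, 366] [0.529 0.485 0.071] [0.49  0.427 0.009] [0.585 0.538 0.075]
screwdriver 0.5 [329, 118, 347, 131] [ 0.463 -0.459  0.022] [ 0.422 -0.47   0.013] [ 0.508 -0.45   0.031]
```

Run:
```python
import cv2,numpy as np
a=cv2.imread("pics/scene.png")[100:310,80:400]
cv2.imwrite("pics/a.png",cv2.resize(a,(800,525),interpolation=cv2.INTER_CUBIC))
P=np.load("scene.npz");Q=np.load("side.npz")
# top-down height/color map merged around bin, scoop, carton
for n,D in(("scene",P),("side",Q)):
    X=D["P"].reshape(-1,3);c=D["px"].reshape(-1,3)
    def rect(m,t):
        p=X[m][:,:2]
        r=cv2.minAreaRect(p.astype(np.float32));print(n,t,len(p),[np.round(x,3) for x in r])
    def reg(x0,x1,y0,y1,z0,z1): return (X[:,0]>x0)&(X[:,0]<x1)&(X[:,1]>y0)&(X[:,1]<y1)&(X[:,2]>z0)&(X[:,2]<z1)
    rect(reg(.4,.62,-.38,-.19,.08,.1),"carton rim")
    rect(reg(.44,.78,-.09,.11,.053,.068),"bin low rim")
    rect(reg(.44,.78,-.09,.11,.09,.108),"bin high rim")
    rect(reg(.44,.62,.2,.4,.09,.14),"handle")
    rect(reg(.44,.62,.2,.4,.036,.047),"scoop wall tops")
    rect(reg(.43,.62,.2,.4,.012,.14),"scoop all")
    m=reg(.44,.62,.2,.4,.012,.14); 
    m=reg(.44,.74,-.07,.1,.012,.045)&(c.min(1)>170)
    import scipy.cluster.hierarchy as H
    l=H.fcluster(H.linkage(X[m][:,:2],"single"),.006,"distance")
    for i in set(l):
        q=X[m][l==i]
        if len(q)>8: print(n,"white",len(q),np.round(q.min(0),3),np.round(q.max(0),3))
```

```text
scene carton rim 747 [array([ 0.511, -0.286]), array([0.159, 0.195]), np.float64(86.19)]
scene bin low rim 562 [array([0.596, 0.013]), array([0.126, 0.284]), np.float64(76.94)]
scene bin high rim 234 [array([ 0.69 , -0.009]), array([0.11 , 0.091]), np.float64(77.053)]
scene handle 135 [array([0.476, 0.329]), array([0.024, 0.032]), np.float64(57.063)]
scene scoop wall tops 127 [array([0.514, 0.304]), array([0.09 , 0.105]), np.float64(56.758)]
scene scoop all 534 [array([0.521, 0.299]), array([0.09 , 0.139]), np.float64(56.604)]
scene white 32 [ 0.659 -0.005  0.03 ] [0.673 0.015 0.038]
scene white 28 [ 0.605 -0.027  0.03 ] [ 0.62  -0.008  0.037]
scene white 30 [0.617 0.02  0.03 ] [0.632 0.037 0.037]
scene white 26 [ 0.558 -0.022  0.028] [ 0.569 -0.002  0.036]
scene white 26 [0.568 0.03  0.028] [0.58  0.047 0.038]
side carton rim 576 [array([ 0.508, -0.287]), array([0.165, 0.19 ]), np.float64(85.978)]
side bin low rim 651 [array([0.594, 0.012]), array([0.13, 0.28]), np.float64(76.511)]
side bin high rim 231 [array([ 0.686, -0.011]), array([0.115, 0.092]), np.float64(77.691)]
side handle 153 [array([0.471, 0.33 ]), array([0.024, 0.024]), np.float64(56.976)]
side scoop wall tops 147 [array([0.51 , 0.304]), array([0.09 , 0.105]), np.float64(56.927)]
side scoop all 511 [array([0.518, 0.299]), array([0.091, 0.137]), np.float64(56.664)]
side white 46 [ 0.65  -0.004  0.03 ] [0.671 0.024 0.041]
side white 43 [ 0.595 -0.024  0.028] [0.619 0.003 0.04 ]
side white 41 [0.609 0.016 0.028] [0.633 0.044 0.041]
side white 45 [0.559 0.028 0.03 ] [0.579 0.053 0.04 ]
side white 46 [ 0.546 -0.021  0.029] [0.57  0.006 0.041]
```

View pics/a.png

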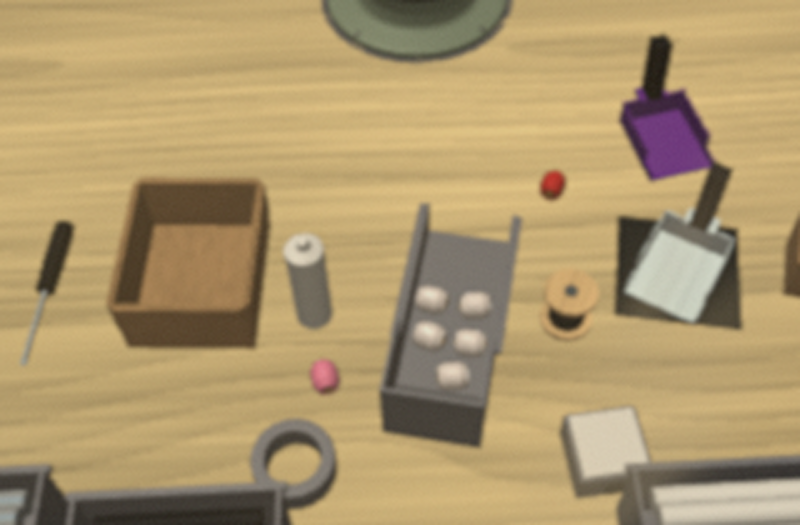

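The white candidates for the insulators are the five in the bin, at full-image px (251,220), (269,222), (251,234), (268,237) and (261,249). The look-alikes are pink at (210,250) and red at (301,173), so I'll leave those. The scoop I want is the aluminium one on the black mat at (352,197). The purple one at (345,150) is not it.

```bash
cat >> h.py <<'E'
from scipy.spatial.transform import Rotation as Ro, Slerp
def rot(yaw,tilt=0): # scoop yaw, tilt>0 = lip up ; tool x = -scoop x, tool z down
    return Ro.from_euler("z",yaw)*Ro.from_euler("y",-tilt)*Ro.from_matrix(np.array([[-1,0,0],[0,1,0],[0,0,-1.]]))
def rows(p0,R0,p1,R1,n,jaw):
    s=Slerp([0,1],Ro.concatenate([R0,R1]));t=np.linspace(0,1,n+1);Rs=s(t)
    p=np.array(p0)+t[:,None]*(np.array(p1)-p0);out=[]
    for i in range(n):
        out.append([np.round(Rs[i].inv().apply(p[i+1]-p[i])/.025,2).tolist(),np.round((Rs[i].inv()*Rs[i+1]).as_rotvec()/.15,2).tolist(),jaw])
    print(str(out).replace(" ","")); return p1,R1
def now():
    s=bot.observe();return np.array(s["position"]),Ro.from_euler("xyz",s["tool_rot"])
E
python3 - <<'E'
from h import *
import shutil
p,R=now()
a=rows(p,R,[.5,-.12,.25],Ro.from_euler("xyz",[np.pi,0,1.5]),20,-1)
a=rows(*a,[.475,.328,.25],rot(-.579),19,-1)
im=cv2.imread("pics/scene.png")[105:235,315:385];cv2.imwrite("pics/b.png",cv2.resize(im,None,fx=4,fy=4))
E
```

```text
[[[0.81,-0.62,-0.01],[-0.0,0.0,-0.36],-1],[[0.84,-0.57,-0.01],[-0.0,0.0,-0.36],-1],[[0.87,-0.53,-0.01],[-0.0,0.0,-0.36],-1],[[0.9,-0.48,-0.01],[-0.0,0.0,-0.36],-1],[[0.92,-0.43,-0.01],[-0.0,0.0,-0.36],-1],[[0.95,-0.38,-0.01],[-0.0,0.0,-0.36],-1],[[0.97,-0.33,-0.01],[-0.0,0.0,-0.36],-1],[[0.98,-0.28,-0.01],[-0.0,0.0,-0.36],-1],[[1.0,-0.22,-0.01],[-0.0,0.0,-0.36],-1],[[1.01,-0.17,-0.01],[-0.0,0.0,-0.36],-1],[[1.01,-0.12,-0.01],[-0.0,0.0,-0.36],-1],[[1.02,-0.06,-0.01],[-0.0,0.0,-0.36],-1],[[1.02,-0.01,-0.01],[-0.0,0.0,-0.36],-1],[[1.02,0.05,-0.01],[-0.0,0.0,-0.36],-1],[[1.02,0.1,-0.01],[-0.0,0.0,-0.36],-1],[[1.01,0.16,-0.01],[-0.0,0.0,-0.36],-1],[[1.0,0.21,-0.01],[-0.0,0.0,-0.36],-1],[[0.99,0.26,-0.01],[-0.0,0.0,-0.36],-1],[[0.97,0.32,-0.01],[-0.0,0.0,-0.36],-1],[[0.95,0.37,-0.01],[-0.0,0.0,-0.36],-1]]
[[[0.94,-0.12,-0.0],[0.0,0.0,-0.37],-1],[[0.94,-0.07,-0.0],[0.0,0.0,-0.37],-1],[[0.94,-0.01,-0.0],[0.0,0.0,-0.37],-1],[[0.94,0.04,-0.0],[0.0,0.0,-0.37],-1],[[0.94,0.09,-0.0],[0.0,0.0,-0.37],-1],[[0.93,0.14,0.0],[0.0,0.0,-0.37],-1],[[0.92,0.2,0.0],[0.0,0.0,-0.37],-1],[[0.91,0.25,0.0],[0.0,0.0,-0.37],-1],[[0.9,0.3,0.0],[0.0,0.0,-0.37],-1],[[0.88,0.35,0.0],[0.0,0.0,-0.37],-1],[[0.86,0.4,0.0],[0.0,0.0,-0.37],-1],[[0.83,0.44,0.0],[0.0,0.0,-0.37],-1],[[0.81,0.49,0.0],[0.0,0.0,-0.37],-1],[[0.78,0.53,0.0],[0.0,0.0,-0.37],-1],[[0.75,0.58,0.0],[0.0,0.0,-0.37],-1],[[0.71,0.62,0.0],[0.0,0.0,-0.37],-1],[[0.68,0.66,0.0],[0.0,0.0,-0.37],-1],[[0.64,0.69,0.0],[0.0,0.0,-0.37],-1],[[0.6,0.73,0.0],[0.0,0.0,-0.37],-1]]
```

View pics/b.png

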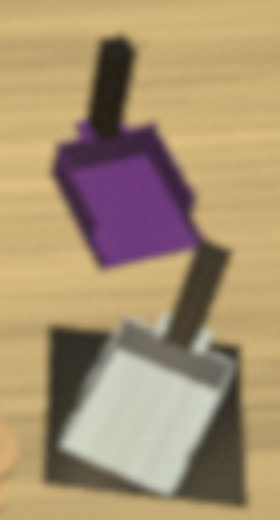

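The crop shows the aluminium scoop on the black mat (full px ~352,197), with its handle top near (368,168). The purple one above it is left alone.

Call:
play_rows(plan=[[[0.81, -0.62, 0], [0, 0, -0.36], -1], [[0.84, -0.57, 0], [0, 0, -0.36], -1], [[0.87, -0.53, 0], [0, 0, -0.36], -1], [[0.9, -0.48, 0], [0, 0, -0.36], -1], [[0.92, -0.43, 0], [0, 0, -0.36], -1], [[0.95, -0.38, 0], [0, 0, -0.36], -1], [[0.97, -0.33, 0], [0, 0, -0.36], -1], [[0.98, -0.28, 0], [0, 0, -0.36], -1], [[1, -0.22, 0], [0, 0, -0.36], -1], [[1, -0.17, 0], [0, 0, -0.36], -1], [[1, -0.12, 0], [0, 0, -0.36], -1], [[1, -0.06, 0], [0, 0, -0.36], -1], [[1, 0, 0], [0, 0, -0.36], -1], [[1, 0.05, 0], [0, 0, -0.36], -1], [[1, 0.1, 0], [0, 0, -0.36], -1], [[1, 0.16, 0], [0, 0, -0.36], -1], [[1, 0.21, 0], [0, 0, -0.36], -1], [[0.99, 0.26, 0], [0, 0, -0.36], -1], [[0.97, 0.32, 0], [0, 0, -0.36], -1], [[0.95, 0.37, 0], [0, 0, -0.36], -1]])

```text
clock: 3.7
position: [0.4985, -0.12, 0.2453]
tool_rot: [-3.142, -0.0, 1.509]
force: [1.3, -0.7, -0.4]
grip_width: 0.0853
finger_force: 0.0
```

Call:
play_rows(plan=[[[0.94, -0.12, 0], [0, 0, -0.37], -1], [[0.94, -0.07, 0], [0, 0, -0.37], -1], [[0.94, 0, 0], [0, 0, -0.37], -1], [[0.94, 0.04, 0], [0, 0, -0.37], -1], [[0.94, 0.09, 0], [0, 0, -0.37], -1], [[0.93, 0.14, 0], [0, 0, -0.37], -1], [[0.92, 0.2, 0], [0, 0, -0.37], -1], [[0.91, 0.25, 0], [0, 0, -0.37], -1], [[0.9, 0.3, 0], [0, 0, -0.37], -1], [[0.88, 0.35, 0], [0, 0, -0.37], -1], [[0.86, 0.4, 0], [0, 0, -0.37], -1], [[0.83, 0.44, 0], [0, 0, -0.37], -1], [[0.81, 0.49, 0], [0, 0, -0.37], -1], [[0.78, 0.53, 0], [0, 0, -0.37], -1], [[0.75, 0.58, 0], [0, 0, -0.37], -1], [[0.71, 0.62, 0], [0, 0, -0.37], -1], [[0.68, 0.66, 0], [0, 0, -0.37], -1], [[0.64, 0.69, 0], [0, 0, -0.37], -1], [[0.6, 0.73, 0], [0, 0, -0.37], -1]])

```text
clock: 6.08
position: [0.4724, 0.3277, 0.2453]
tool_rot: [-3.142, -0.0, 2.564]
force: [0.2, -0.6, -0.6]
grip_width: 0.0855
finger_force: 0.0
```

Run:
```python
from h import *
p,R=now();s=bot.observe();print(np.round(p,4),s["tool_rot"],np.round(s["qpos"],3))
f=grab_frame("wrist");save(f,"w1.png");P=cloud(f)
X=P.reshape(-1,3)
for n in("scene","side"):
    D=np.load(n+".npz")["P"].reshape(-1,3)
    m=(abs(D[:,0]-.475)<.04)&(abs(D[:,1]-.328)<.04)&(D[:,2]>.08)&(D[:,2]<.14)
    print(n,cv2.minAreaRect(D[m][:,:2].astype(np.float32)))
m=(abs(X[:,0]-.475)<.05)&(abs(X[:,1]-.328)<.05)&(X[:,2]>.115)&(X[:,2]<.14)
if m.sum()>5: print(m.sum(),cv2.minAreaRect(X[m][:,:2].astype(np.float32)),X[m].max(0))
m=(abs(X[:,0]-.53)<.09)&(abs(X[:,1]-.29)<.09)&(X[:,2]>.030)&(X[:,2]<.055)
if m.sum()>5: print(m.sum(),cv2.minAreaRect(X[m][:,:2].astype(np.float32)))
rows(p,R,[.475,.328,.093],rot(-.579),8,-1)
```

```text
[0.4724 0.3277 0.2453] [-3.14158218e+00 -1.58071200e-05  2.56382768e+00] [-0.182  0.534 -0.755  1.708  0.41   1.064 -0.078]
scene ((0.47626811265945435, 0.3288536071777344), (0.02397451177239418, 0.0324297659099102), 57.063236236572266)
side ((0.47082847356796265, 0.33016422390937805), (0.024078944697976112, 0.024416323751211166), 56.975765228271484)
1123 ((0.47150784730911255, 0.33006972074508667), (0.02357972413301468, 0.025908757001161575), 57.60151290893555) [0.48734229 0.34588055 0.13122428]
1076 ((0.5106715559959412, 0.30471235513687134), (0.09018377959728241, 0.10599018633365631), 56.64952850341797)
[[[-0.01,0.01,0.76],[-0.0,-0.0,0.0],-1],[[-0.01,0.01,0.76],[-0.0,-0.0,0.0],-1],[[-0.01,0.01,0.76],[-0.0,-0.0,0.0],-1],[[-0.01,0.01,0.76],[-0.0,-0.0,0.0],-1],[[-0.01,0.01,0.76],[-0.0,-0.0,0.0],-1],[[-0.01,0.01,0.76],[-0.0,-0.0,0.0],-1],[[-0.01,0.01,0.76],[-0.0,-0.0,0.0],-1],[[-0.01,0.01,0.76],[-0.0,-0.0,0.0],-1]]
```

Call:
play_rows(plan=[[[0, 0, 0.76], [0, 0, 0], -1], [[0, 0, 0.76], [0, 0, 0], -1], [[0, 0, 0.76], [0, 0, 0], -1], [[0, 0, 0.76], [0, 0, 0], -1], [[0, 0, 0.76], [0, 0, 0], -1], [[0, 0, 0.76], [0, 0, 0], -1], [[0, 0, 0.76], [0, 0, 0], -1], [[0, 0, 0.76], [0, 0, 0], -1], [[0, 0, 0], [0, 0, 0], 0.2], [[0, 0, 0], [0, 0, 0], 1], [[0, 0, 0], [0, 0, 0], 1], [[0, 0, 0], [0, 0, 0], 1], [[0, 0, 0], [0, 0, 0], 1], [[0, 0, 0], [0, 0, 0], 1], [[0, 0, 0], [0, 0, 0], 1]], newtons=100)

```text
clock: 8.0
position: [0.4729, 0.3264, 0.094]
tool_rot: [3.141, 0.001, 2.56]
force: [-0.2, -0.1, 5.6]
grip_width: 0.023
finger_force: 97.1
```

Run:
```python
from h import *
p,R=now()
a=rows(p,R,[.473,.327,.25],R,7,1)
a=rows(*a,[.412,.052,.22],rot(-.230),13,1)
```

```text
[[[0.0,0.0,-0.89],[0.0,0.0,0.0],1],[[0.0,0.0,-0.89],[0.0,0.0,0.0],1],[[0.0,0.0,-0.89],[0.0,0.0,0.0],1],[[0.0,0.0,-0.89],[0.0,0.0,0.0],1],[[0.0,0.0,-0.89],[0.0,0.0,0.0],1],[[0.0,0.0,-0.89],[0.0,0.0,0.0],1],[[0.0,0.0,-0.89],[0.0,0.0,0.0],1]]
[[[-0.31,-0.81,0.09],[0.0,0.0,-0.18],1],[[-0.29,-0.82,0.09],[0.0,0.0,-0.18],1],[[-0.26,-0.83,0.09],[0.0,0.0,-0.18],1],[[-0.24,-0.83,0.09],[0.0,0.0,-0.18],1],[[-0.22,-0.84,0.09],[0.0,0.0,-0.18],1],[[-0.2,-0.84,0.09],[0.0,0.0,-0.18],1],[[-0.17,-0.85,0.09],[0.0,0.0,-0.18],1],[[-0.15,-0.85,0.09],[0.0,0.0,-0.18],1],[[-0.13,-0.86,0.09],[0.0,0.0,-0.18],1],[[-0.1,-0.86,0.09],[0.0,0.0,-0.18],1],[[-0.08,-0.86,0.09],[0.0,0.0,-0.18],1],[[-0.06,-0.86,0.09],[0.0,0.0,-0.18],1],[[-0.03,-0.87,0.09],[0.0,0.0,-0.18],1]]
```

Call:
play_rows(plan=[[[0, 0, -0.4], [0, 0, 0], 1], [[0, 0, -0.89], [0, 0, 0], 1], [[0, 0, -0.89], [0, 0, 0], 1], [[0, 0, -0.89], [0, 0, 0], 1], [[0, 0, -0.89], [0, 0, 0], 1], [[0, 0, -0.89], [0, 0, 0], 1], [[0, 0, -0.89], [0, 0, 0], 1], [[-0.31, -0.81, 0.09], [0, 0, -0.18], 1], [[-0.29, -0.82, 0.09], [0, 0, -0.18], 1], [[-0.26, -0.83, 0.09], [0, 0, -0.18], 1], [[-0.24, -0.83, 0.09], [0, 0, -0.18], 1], [[-0.22, -0.84, 0.09], [0, 0, -0.18], 1], [[-0.2, -0.84, 0.09], [0, 0, -0.18], 1], [[-0.17, -0.85, 0.09], [0, 0, -0.18], 1], [[-0.15, -0.85, 0.09], [0, 0, -0.18], 1], [[-0.13, -0.86, 0.09], [0, 0, -0.18], 1], [[-0.1, -0.86, 0.09], [0, 0, -0.18], 1], [[-0.08, -0.86, 0.09], [0, 0, -0.18], 1], [[-0.06, -0.86, 0.09], [0, 0, -0.18], 1], [[-0.03, -0.87, 0.09], [0, 0, -0.18], 1]])

```text
clock: 10.5
position: [0.4112, 0.0506, 0.208]
tool_rot: [-3.141, 0.0, 2.912]
force: [0.5, -0.1, -2.0]
grip_width: 0.0228
finger_force: 97.8
```

```bash
cat >> h.py <<'E'
BO=np.array([.595,.0125,0]);BY=-.230
def clouds(*cams):
    return {c:(lambda f:(save(f,"_%s.png"%c),cloud(f).reshape(-1,3),f["pixels"].reshape(-1,3))[1:])(grab_frame(c)) for c in cams}
def scoopframe(X,p,R): # points in nominal scoop frame from the TCP pose
    s=R.inv().apply(X-p); return np.c_[-s[:,0]-.0672, s[:,1], -s[:,2]+.0898]
E
python3 - <<'E'
from h import *
p,R=now();s=bot.observe();print(np.round(p,4),np.round(s["tool_rot"],3),np.round(s["qpos"],3),s["grip_width"],np.round(s["force"],1))
for n,(X,c) in clouds("scene","side").items():
    q=scoopframe(X,p,R); m=(abs(q[:,0])<.09)&(abs(q[:,1])<.07)&(q[:,2]>-.02)&(q[:,2]<.06)&(X[:,2]>.11)
    q=q[m]; fl=q[(abs(q[:,0]-.01)<.03)&(abs(q[:,1])<.03)]
    A=np.c_[fl[:,:2],np.ones(len(fl))];k=np.linalg.lstsq(A,fl[:,2],rcond=None)[0]
    print(n,len(q),np.round(np.percentile(q,[1,99],axis=0),3),cv2.minAreaRect(q[:,:2].astype(np.float32)),"floor",np.round(k,3))
    b=(X-BO)@Ro.from_euler("z",BY).as_matrix()
    for lo,hi in((.05,.068),(.09,.106)):
        for x0,x1 in ((-.14,-.05),(-.05,.05),(.05,.14)):
            w=b[(b[:,0]>x0)&(b[:,0]<x1)&(b[:,2]>lo)&(b[:,2]<hi)&(abs(abs(b[:,1])-.053)<.015)]
            for sg in(1,-1):
                ww=w[w[:,1]*sg>0]
                if len(ww)>10: print(n,lo,x0,sg,len(ww),np.round(np.percentile(ww[:,1],[5,50,95]),4))
    e=b[(abs(b[:,0]-.138)<.02)&(abs(b[:,1])<.05)&(b[:,2]>.085)]; print("end",np.round(np.percentile(e[:,0],[5,50,95]),3))
    m=(c.min(1)>170)&(abs(b[:,0])<.13)&(abs(b[:,1])<.05)&(b[:,2]>.012)&(b[:,2]<.045)
E
```

```text
[0.4112 0.0506 0.208 ] [-3.141  0.     2.912] [ 0.46   0.344 -0.874  2.131  0.363  0.818  0.703] 0.022825210842867632 [ 0.5 -0.1 -2. ]
scene 1305 [[-0.065 -0.042 -0.003]
 [ 0.055  0.047  0.053]] ((-0.009342432022094727, 0.0020568519830703735), (0.1319110244512558, 0.09021534025669098), 0.6127569675445557) floor [-0.006 -0.003  0.001]
scene 0.05 -0.14 1 102 [0.052  0.0574 0.0627]
scene 0.05 -0.14 -1 83 [-0.062  -0.0575 -0.0509]
scene 0.05 -0.05 1 121 [0.0522 0.058  0.063 ]
scene 0.05 -0.05 -1 119 [-0.062  -0.0557 -0.0504]
scene 0.05 0.05 1 16 [0.0411 0.0502 0.0573]
scene 0.05 0.05 -1 25 [-0.052  -0.0503 -0.0444]
scene 0.09 0.05 1 60 [0.0407 0.0533 0.0555]
scene 0.09 0.05 -1 67 [-0.0539 -0.0515 -0.043 ]
end [0.137 0.14  0.142]
side 917 [[-0.077 -0.046 -0.001]
 [ 0.053  0.044  0.056]] ((-0.01223377138376236, -0.0017536506056785583), (0.13340862095355988, 0.09335386008024216), 0.2861545979976654) floor [-0.003  0.009  0.002]
side 0.05 -0.14 1 125 [0.0505 0.056  0.0625]
side 0.05 -0.05 1 127 [0.0505 0.056  0.0624]
side 0.05 -0.05 -1 106 [-0.0642 -0.0545 -0.0512]
side 0.05 0.05 1 63 [0.0517 0.0536 0.0555]
side 0.05 0.05 -1 80 [-0.0538 -0.052  -0.0402]
side 0.09 0.05 1 78 [0.0424 0.053  0.055 ]
side 0.09 0.05 -1 83 [-0.0553 -0.0525 -0.0415]
end [0.132 0.135 0.139]
```

Call:
play_rows(plan=[[[0, 0.08, 0.6], [0, 0, 0], 1], [[0, 0, 0.8], [0, 0, 0], 1], [[0, 0, 0.8], [0, 0, 0], 1], [[0, 0, 0.8], [0, 0, 0], 1], [[0, 0, 0.6], [0, 0, 0], 1], [[0, 0, 0.4], [0, 0, 0], 1], [[0, 0, 0.3], [0, 0, 0], 1], [[0, 0, 0.1], [0, 0, 0], 1], [[0, 0, 0], [0, 0, 0], 1]])

```text
clock: 11.72
position: [0.4121, 0.0533, 0.0977]
tool_rot: [3.141, 0.0, 2.911]
force: [0.2, -1.0, -1.6]
grip_width: 0.0231
finger_force: 98.1
```

Call:
play_rows(plan=[[[0, 0, 0.06], [0, 0, 0], 1], [[0, 0, 0.06], [0, 0, 0], 1], [[0, 0, 0.05], [0, 0, 0], 1], [[0, 0, 0], [0, 0, 0], 1]])

```text
clock: 12.22
position: [0.4119, 0.0533, 0.0937]
tool_rot: [-3.141, 0.0, 2.912]
force: [-7.3, 0.1, 18.4]
grip_width: 0.0226
finger_force: 101.1
```

Call:
play_rows(plan=[[[0, 0, -0.03], [0, 0, 0], 1], [[-0.2, 0, 0], [0, 0, 0], 1], [[-0.22, 0, 0], [0, 0, 0], 1], [[-0.22, 0, 0], [0, 0, 0], 1], [[-0.22, 0, 0], [0, 0, 0], 1], [[-0.22, 0, 0], [0, 0, 0], 1], [[-0.22, 0, 0], [0, 0, 0], 1], [[-0.22, 0, 0], [0, 0, 0], 1], [[-0.22, 0, 0], [0, 0, 0], 1], [[-0.22, 0, 0], [0, 0, 0], 1], [[-0.22, 0, 0], [0, 0, 0], 1], [[-0.22, 0, 0], [0, 0, 0], 1], [[-0.22, 0, 0], [0, 0, 0], 1], [[-0.22, 0, 0], [0, 0, 0], 1], [[-0.22, 0, 0], [0, 0, 0], 1], [[-0.22, 0, 0], [0, 0, 0], 1], [[-0.22, 0, 0], [0, 0, 0], 1], [[-0.22, 0, 0], [0, 0, 0], 1], [[-0.22, 0, 0], [0, 0, 0], 1]])

```text
clock: 14.6
position: [0.5082, 0.0306, 0.094]
tool_rot: [-3.142, -0.0, 2.911]
force: [-3.5, 1.5, 3.4]
grip_width: 0.0227
finger_force: 98.7
```

```bash
cat >> h.py <<'E'
def crop(names,out,boxes):
    ims=[cv2.resize(cv2.imread("pics/_%s.png"%n)[b[1]:b[3],b[0]:b[2]],(390,390),interpolation=cv2.INTER_CUBIC) for n,b in zip(names,boxes)]
    cv2.imwrite("pics/"+out,np.hstack(ims))
def lip(p): 
    b=Ro.from_euler("z",-BY).apply(p-BO); return np.round([b[0]+.1222,b[1],b[2]-.0898],4)
E
python3 - <<'E'
from h import *
p,R=now();print("lip",lip(p),bot.observe()["force"])
clouds("scene","side");crop(("scene","side"),"s1.png",[(205,170,305,270),(195,150,295,250)])
E
```

```text
lip [ 0.0336 -0.0021  0.0042] [-3.54143244  1.47629146  3.39232721]
```

View pics/s1.png

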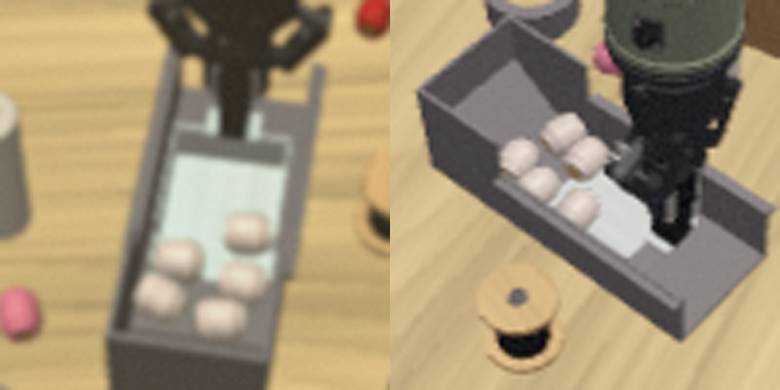

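The picture shows all five ahead of or on the blade, two or three of them already riding on it. I'll push on to the ramp.

Call:
play_rows(plan=[[[-0.18, 0, 0], [0, 0, 0], 1], [[-0.18, 0, 0], [0, 0, 0], 1], [[-0.18, 0, 0], [0, 0, 0], 1], [[-0.18, 0, 0], [0, 0, 0], 1], [[-0.18, 0, 0], [0, 0, 0], 1], [[-0.18, 0, 0], [0, 0, 0], 1], [[-0.18, 0, 0], [0, 0, 0], 1], [[-0.18, 0, 0], [0, 0, 0], 1], [[-0.18, 0, 0], [0, 0, 0], 1], [[-0.15, 0, 0], [0, 0, 0], 1]])

```text
clock: 15.95
position: [0.5512, 0.0206, 0.0941]
tool_rot: [3.142, 0.0, 2.911]
force: [-2.6, 0.7, 3.5]
grip_width: 0.0228
finger_force: 98.7
```

Run:
```python
from h import *
p,R=now();print("lip",lip(p),bot.observe()["force"])
clouds("scene","side");crop(("scene","side"),"s2.png",[(205,170,305,270),(195,150,295,250)])
```

```text
lip [ 0.0777 -0.0021  0.0043] [-2.60462994  0.71438397  3.45388727]
```

View pics/s2.png

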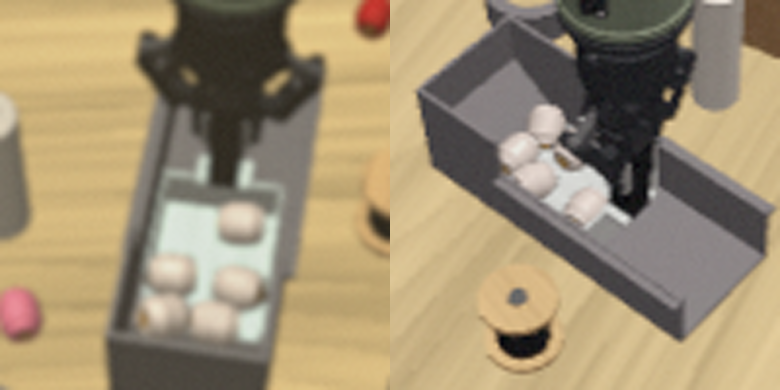

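Four are clearly on the blade and the front pair sits against the ramp. I'll sweep the lip up the ramp while tilting back.

```bash
cat >> h.py <<'E'
OFF=np.array([-.1222,0,.0898])
def tcp_for(L,yaw,th): # lip point world, scoop yaw, lip-up tilt
    return np.array(L)+(Ro.from_euler("z",yaw)*Ro.from_euler("y",-th)).apply(OFF), rot(yaw,th)
def b2w(x,y,z): return BO+Ro.from_euler("z",BY).apply([x,y,z])
def path(ps,jaw=1):
    out=[]
    for (a,A),(b,B) in zip(ps,ps[1:]):
        out.append([np.round(A.inv().apply(b-a)/.025,2).tolist(),np.round((A.inv()*B).as_rotvec()/.15,2).tolist(),jaw])
    print(str(out).replace(" ","")); m=np.array([o[0]+o[1] for o in out]);print("max",abs(m).max())
    return ps[-1]
E
python3 - <<'E'
from h import *
p,R=now();ps=[(p,R)]
for th in np.linspace(.025,.3,12):
    z=.0045+.11*np.sin(th); ps.append(tcp_for(b2w(.077+(z-.0045)/np.tan(.698),-.002,z),BY,th))
for k in range(1,9):
    th=.3+.06*min(k/3,1); z=.0045+.11*np.sin(th)+.015*k+ (.002 if 1 else 0); ps.append(tcp_for(b2w(.116-.002*k,-.002,z),BY,th))
a=path(ps);print(a[0])
E
```

```text
[[[0.0,0.01,0.0],[0.0,-0.16,-0.0],1],[[-0.05,-0.0,0.02],[0.0,-0.17,0.0],1],[[-0.05,0.0,0.02],[0.0,-0.17,0.0],1],[[-0.05,-0.0,0.02],[0.0,-0.17,0.0],1],[[-0.05,0.0,0.03],[0.0,-0.17,0.0],1],[[-0.05,-0.0,0.03],[0.0,-0.17,0.0],1],[[-0.06,0.0,0.04],[0.0,-0.17,0.0],1],[[-0.06,0.0,0.04],[0.0,-0.17,0.0],1],[[-0.06,0.0,0.04],[0.0,-0.17,-0.0],1],[[-0.06,-0.0,0.05],[0.0,-0.17,-0.0],1],[[-0.06,0.0,0.05],[-0.0,-0.17,0.0],1],[[-0.06,0.0,0.06],[0.0,-0.17,-0.0],1],[[-0.09,0.0,-0.65],[-0.0,-0.13,0.0],1],[[-0.07,-0.0,-0.58],[0.0,-0.13,0.0],1],[[-0.08,0.0,-0.57],[0.0,-0.13,0.0],1],[[-0.14,-0.0,-0.59],[0.0,0.0,0.0],1],[[-0.14,0.0,-0.59],[0.0,0.0,0.0],1],[[-0.14,-0.0,-0.59],[0.0,0.0,0.0],1],[[-0.14,0.0,-0.59],[0.0,0.0,0.0],1],[[-0.14,-0.0,-0.59],[0.0,0.0,0.0],1]]
max 0.65
[0.54975459 0.02103982 0.20624579]
```

Call:
play_rows(plan=[[[0, 0, 0], [0, -0.16, 0], 1], [[-0.05, 0, 0.02], [0, -0.17, 0], 1], [[-0.05, 0, 0.02], [0, -0.17, 0], 1], [[-0.05, 0, 0.02], [0, -0.17, 0], 1], [[-0.05, 0, 0.03], [0, -0.17, 0], 1], [[-0.05, 0, 0.03], [0, -0.17, 0], 1], [[-0.06, 0, 0.04], [0, -0.17, 0], 1], [[-0.06, 0, 0.04], [0, -0.17, 0], 1], [[-0.06, 0, 0.04], [0, -0.17, 0], 1], [[-0.06, 0, 0.05], [0, -0.17, 0], 1], [[-0.06, 0, 0.05], [0, -0.17, 0], 1], [[-0.06, 0, 0.06], [0, -0.17, 0], 1], [[0, 0, 0], [0, 0, 0], 1]])

```text
clock: 17.68
position: [0.567, 0.0173, 0.0866]
tool_rot: [-3.141, 0.305, 2.913]
force: [-0.0, 0.1, -4.0]
grip_width: 0.0231
finger_force: 97.9
```

Run:
```python
from h import *
p,R=now();s=bot.observe();print(s["force"],s["tool_rot"],p,np.round(s["qpos"],2))
clouds("scene","side");crop(("scene","side"),"s3.png",[(205,170,305,270),(195,150,295,250)])
```

```text
[-0.0062312   0.09023297 -3.95095046] [-3.14148134  0.30458986  2.91254357] [0.5670012  0.01727421 0.08660239] [ 0.09  0.6  -0.38  2.1   1.07  0.39  0.15]
```

View pics/s3.png

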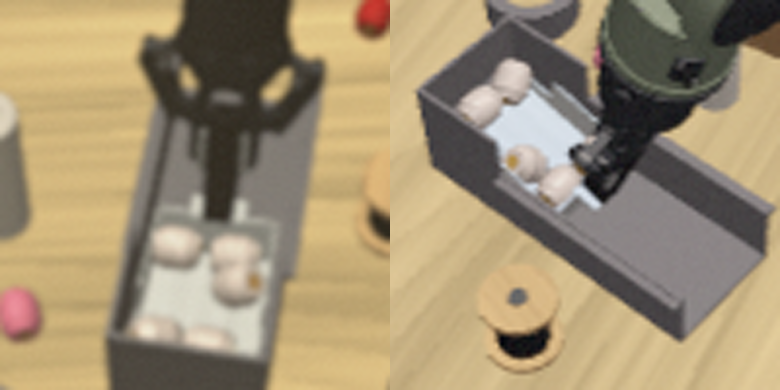

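Run:
```python
from h import *
p,R=now();L=p-(R*rot(0).inv()).apply(OFF);b=Ro.from_euler("z",-BY).apply(L-BO);print("lip",b)
ps=[(p,R)];th0=.305
for t in np.linspace(.1,1,10): ps.append(tcp_for(b2w(b[0]+t*(.130-b[0]),b[1],b[2]+t*(.049-b[2])),BY,th0))
for k in range(1,11):
    ps.append(tcp_for(b2w(.130-.003*max(0,k-5),b[1],.049+.012*max(0,k-3)+.002*k),BY,th0+.17*min(k/6,1)))
a=path(ps);print(a[0])
```

```text
lip [ 0.11546539 -0.00181348  0.03763841]
[[[-0.07,0.0,-0.02],[0.0,-0.0,0.0],1],[[-0.07,-0.0,-0.03],[0.0,0.0,0.0],1],[[-0.07,0.0,-0.03],[0.0,0.0,0.0],1],[[-0.07,-0.0,-0.03],[0.0,0.0,0.0],1],[[-0.07,-0.0,-0.03],[0.0,0.0,0.0],1],[[-0.07,0.0,-0.03],[0.0,0.0,0.0],1],[[-0.07,-0.0,-0.03],[0.0,0.0,0.0],1],[[-0.07,-0.0,-0.03],[0.0,0.0,0.0],1],[[-0.07,-0.0,-0.03],[0.0,0.0,0.0],1],[[-0.07,0.0,-0.03],[0.0,0.0,0.0],1],[[0.08,0.0,0.06],[0.0,-0.19,-0.0],1],[[0.07,-0.0,0.06],[0.0,-0.19,-0.0],1],[[0.07,-0.0,0.07],[0.0,-0.19,-0.0],1],[[-0.11,0.0,-0.38],[0.0,-0.19,0.0],1],[[-0.13,0.0,-0.37],[-0.0,-0.19,0.0],1],[[-0.03,0.0,-0.42],[0.0,-0.19,0.0],1],[[-0.15,0.0,-0.55],[0.0,0.0,0.0],1],[[-0.15,0.0,-0.55],[0.0,0.0,0.0],1],[[-0.15,0.0,-0.55],[0.0,0.0,0.0],1],[[-0.15,-0.0,-0.55],[0.0,0.0,0.0],1]]
max 0.55
[0.56076085 0.01865434 0.17697173]
```

Call:
play_rows(plan=[[[-0.07, 0, -0.02], [0, 0, 0], 1], [[-0.07, 0, -0.03], [0, 0, 0], 1], [[-0.07, 0, -0.03], [0, 0, 0], 1], [[-0.07, 0, -0.03], [0, 0, 0], 1], [[-0.07, 0, -0.03], [0, 0, 0], 1], [[-0.07, 0, -0.03], [0, 0, 0], 1], [[-0.07, 0, -0.03], [0, 0, 0], 1], [[-0.07, 0, -0.03], [0, 0, 0], 1], [[-0.07, 0, -0.03], [0, 0, 0], 1], [[-0.07, 0, -0.03], [0, 0, 0], 1], [[0.08, 0, 0.06], [0, -0.19, 0], 1], [[0.07, 0, 0.06], [0, -0.19, 0], 1], [[0.07, 0, 0.07], [0, -0.19, 0], 1], [[-0.11, 0, -0.38], [0, -0.19, 0], 1], [[-0.13, 0, -0.37], [0, -0.19, 0], 1], [[-0.03, 0, -0.42], [0, -0.19, 0], 1], [[-0.15, 0, -0.55], [0, 0, 0], 1], [[-0.15, 0, -0.55], [0, 0, 0], 1], [[0, 0, 0], [0, 0, 0], 1]])

```text
clock: 20.15
position: [0.567, 0.0172, 0.1507]
tool_rot: [3.141, 0.477, 2.911]
force: [1.0, 0.4, -4.4]
grip_width: 0.0229
finger_force: 98.3
```

Run:
```python
from h import *
p,R=now();s=bot.observe();print(s["force"],s["tool_rot"],p,np.round(s["qpos"],2))
clouds("scene","side");crop(("scene","side"),"s4.png",[(205,170,305,270),(195,150,295,250)])
```

```text
[ 1.04777989  0.36308649 -4.42207681] [3.1406492  0.47703936 2.91088218] [0.56695259 0.0171741  0.15067881] [-0.09  0.44 -0.21  2.2   1.34  0.31 -0.18]
```

View pics/s4.png

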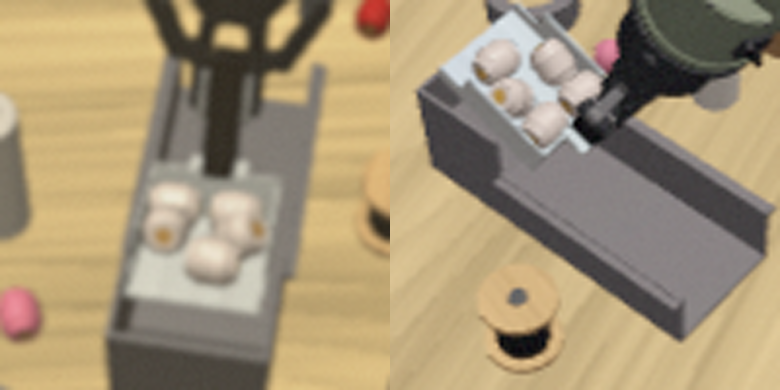

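All five are in the scoop and the bin is empty. I'll carry them to the carton.

```bash
cat >> h.py <<'E'
def T(p,yaw,th): return np.array(p,float),rot(yaw,th)
def interp(a,b,n): # a,b = (p,yaw,th)
    return [T(np.array(a[0])+t*(np.array(b[0])-a[0]),a[1]+t*(b[1]-a[1]),a[2]+t*(b[2]-a[2])) for t in np.linspace(0,1,n+1)[1:]]
E
python3 - <<'E'
from h import *
p,R=now()
A=(p,-.23,.477);B=([.46,.04,.285],-.23,.45);C=([.487,-.13,.285],-1.57,.42)
path([(p,R)]+interp(A,([.55,.02,.22],-.23,.477),4)+interp(([.55,.02,.22],-.23,.477),B,6))
path([T(*B)]+interp(B,C,18))
E
```

```text
[[[-0.17,-0.01,-0.7],[-0.0,-0.01,-0.0],1],[[-0.17,-0.01,-0.7],[0.0,0.0,0.0],1],[[-0.17,-0.01,-0.7],[0.0,0.0,0.0],1],[[-0.17,-0.01,-0.7],[0.0,0.0,0.0],1],[[0.35,-0.01,-0.67],[-0.0,0.03,-0.0],1],[[0.35,-0.01,-0.67],[0.0,0.03,0.0],1],[[0.35,-0.01,-0.66],[-0.0,0.03,0.0],1],[[0.36,-0.01,-0.66],[-0.0,0.03,0.0],1],[[0.36,-0.01,-0.66],[0.0,0.03,-0.0],1],[[0.36,-0.01,-0.66],[-0.0,0.03,0.0],1]]
max 0.7
[[[-0.13,-0.35,0.06],[0.22,0.01,0.45],1],[[-0.15,-0.34,0.07],[0.21,0.01,0.45],1],[[-0.18,-0.33,0.08],[0.21,0.01,0.45],1],[[-0.2,-0.31,0.09],[0.21,0.01,0.45],1],[[-0.22,-0.3,0.1],[0.21,0.01,0.45],1],[[-0.24,-0.28,0.11],[0.21,0.01,0.45],1],[[-0.26,-0.26,0.12],[0.21,0.01,0.45],1],[[-0.27,-0.24,0.13],[0.21,0.01,0.45],1],[[-0.29,-0.21,0.13],[0.21,0.01,0.45],1],[[-0.3,-0.19,0.14],[0.21,0.01,0.45],1],[[-0.31,-0.16,0.15],[0.21,0.01,0.45],1],[[-0.32,-0.14,0.15],[0.21,0.01,0.45],1],[[-0.33,-0.11,0.15],[0.21,0.01,0.45],1],[[-0.34,-0.08,0.16],[0.21,0.01,0.45],1],[[-0.34,-0.05,0.16],[0.21,0.01,0.45],1],[[-0.35,-0.03,0.16],[0.2,0.01,0.45],1],[[-0.35,0.0,0.16],[0.2,0.01,0.45],1],[[-0.35,0.03,0.16],[0.2,0.01,0.45],1]]
max 0.45
```

Call:
play_rows(plan=[[[-0.1, 0, -0.4], [0, 0, 0], 1], [[-0.17, 0, -0.7], [0, 0, 0], 1], [[-0.17, 0, -0.7], [0, 0, 0], 1], [[-0.17, 0, -0.7], [0, 0, 0], 1], [[-0.07, 0, -0.3], [0, 0, 0], 1], [[0.2, 0, -0.67], [0, 0.03, 0], 1], [[0.35, 0, -0.67], [0, 0.03, 0], 1], [[0.35, 0, -0.66], [0, 0.03, 0], 1], [[0.36, 0, -0.66], [0, 0.03, 0], 1], [[0.36, 0, -0.66], [0, 0.03, 0], 1], [[0.36, 0, -0.66], [0, 0.03, 0], 1], [[0.15, 0, 0], [0, 0, 0], 1], [[0, 0, 0], [0, 0, 0], 1]])

```text
clock: 21.88
position: [0.4604, 0.0416, 0.2843]
tool_rot: [-3.141, 0.448, 2.911]
force: [0.1, 0.5, -3.4]
grip_width: 0.0228
finger_force: 98.5
```

Call:
play_rows(plan=[[[-0.13, -0.35, 0.06], [0.22, 0.01, 0.45], 1], [[-0.15, -0.34, 0.07], [0.21, 0.01, 0.45], 1], [[-0.18, -0.33, 0.08], [0.21, 0.01, 0.45], 1], [[-0.2, -0.31, 0.09], [0.21, 0.01, 0.45], 1], [[-0.22, -0.3, 0.1], [0.21, 0.01, 0.45], 1], [[-0.24, -0.28, 0.11], [0.21, 0.01, 0.45], 1], [[-0.26, -0.26, 0.12], [0.21, 0.01, 0.45], 1], [[-0.27, -0.24, 0.13], [0.21, 0.01, 0.45], 1], [[-0.29, -0.21, 0.13], [0.21, 0.01, 0.45], 1], [[-0.3, -0.19, 0.14], [0.21, 0.01, 0.45], 1], [[-0.31, -0.16, 0.15], [0.21, 0.01, 0.45], 1], [[-0.32, -0.14, 0.15], [0.21, 0.01, 0.45], 1], [[-0.33, -0.11, 0.15], [0.21, 0.01, 0.45], 1], [[-0.34, -0.08, 0.16], [0.21, 0.01, 0.45], 1], [[-0.34, -0.05, 0.16], [0.21, 0.01, 0.45], 1], [[-0.35, -0.03, 0.16], [0.2, 0.01, 0.45], 1], [[-0.35, 0, 0.16], [0.2, 0.01, 0.45], 1], [[-0.35, 0.03, 0.16], [0.2, 0.01, 0.45], 1], [[0, 0, 0], [0, 0, 0], 1]])

```text
clock: 24.25
position: [0.4868, -0.1289, 0.2847]
tool_rot: [-3.141, 0.421, 1.569]
force: [-0.1, 1.1, -4.7]
grip_width: 0.023
finger_force: 98.2
```

Run:
```python
from h import *
p,R=now();s=bot.observe();print(s["force"],s["tool_rot"],p,np.round(s["qpos"],2))
M=(R*rot(0).inv());L=p-M.apply(OFF);print("lip",L,"scoop x",M.apply([1,0,0]))
yaw=np.arctan2(*M.apply([1,0,0])[1::-1]);th=np.arcsin(M.apply([1,0,0])[2]);print(yaw,th)
def lp(Lp,y,t): return tcp_for(Lp,y,t)
Y=-1.57;ps=[(p,R)]
n=8
for t in np.linspace(1/n,1,n): ps.append(lp(L+t*(np.array([.487,-.28,.15])-L),yaw+t*(Y-yaw),th))
ths=np.linspace(th,-.9,13)[1:]
for a in ths:
    z=.15 if a>.2 else (.15-.045*(.2-a)/.2 if a>0 else max(.07,.105-.075*np.tan(-a)))
    ps.append(lp([.487,-.28,z],Y,a))
path(ps)
```

```text
[-0.07005148  1.08604803 -4.71541387] [-3.14113439  0.42063622  1.56949831] [ 0.48680699 -0.12886594  0.28471297] [ 0.09  0.3  -0.26  1.93  0.56  1.07 -0.47]
lip [ 0.48657345 -0.27708255  0.25264021] scoop x [-0.00118486 -0.91282856  0.4083413 ]
-1.5720943399824694 0.4206362237288407
[[[0.2,-0.0,0.47],[-0.0,-0.0,-0.0],1],[[0.2,0.0,0.47],[-0.0,-0.0,-0.0],1],[[0.2,0.0,0.47],[-0.0,0.0,-0.0],1],[[0.2,0.0,0.47],[-0.0,0.0,-0.0],1],[[0.2,0.0,0.47],[-0.0,-0.0,-0.0],1],[[0.2,0.0,0.47],[-0.0,0.0,-0.0],1],[[0.2,0.0,0.47],[-0.0,0.0,-0.0],1],[[0.2,0.0,0.47],[-0.0,-0.0,-0.0],1],[[-0.42,-0.0,-0.52],[0.0,0.73,0.0],1],[[-0.42,-0.0,-0.52],[0.0,0.73,0.0],1],[[-0.23,-0.0,0.45],[-0.0,0.73,0.0],1],[[-0.35,0.0,0.35],[0.0,0.73,0.0],1],[[-0.43,-0.0,-0.18],[0.0,0.73,-0.0],1],[[-0.47,0.0,-0.18],[0.0,0.73,0.0],1],[[-0.51,-0.0,-0.16],[0.0,0.73,-0.0],1],[[-0.53,0.0,-0.23],[-0.0,0.73,0.0],1],[[-0.42,-0.0,-0.52],[0.0,0.73,-0.0],1],[[-0.42,-0.0,-0.52],[0.0,0.73,0.0],1],[[-0.42,-0.0,-0.52],[0.0,0.73,0.0],1],[[-0.42,0.0,-0.52],[0.0,0.73,0.0],1]]
max 0.73
```

Call:
play_rows(plan=[[[0.2, 0, 0.47], [0, 0, 0], 1], [[0.2, 0, 0.47], [0, 0, 0], 1], [[0.2, 0, 0.47], [0, 0, 0], 1], [[0.2, 0, 0.47], [0, 0, 0], 1], [[0.2, 0, 0.47], [0, 0, 0], 1], [[0.2, 0, 0.47], [0, 0, 0], 1], [[0.2, 0, 0.47], [0, 0, 0], 1], [[0.2, 0, 0.47], [0, 0, 0], 1], [[-0.42, 0, -0.52], [0, 0.73, 0], 1], [[-0.42, 0, -0.52], [0, 0.73, 0], 1], [[-0.23, 0, 0.45], [0, 0.73, 0], 1], [[-0.35, 0, 0.35], [0, 0.73, 0], 1], [[-0.43, 0, -0.18], [0, 0.73, 0], 1], [[-0.47, 0, -0.18], [0, 0.73, 0], 1], [[-0.51, 0, -0.16], [0, 0.73, 0], 1], [[-0.53, 0, -0.23], [0, 0.73, 0], 1], [[-0.42, 0, -0.52], [0, 0.73, 0], 1], [[-0.42, 0, -0.52], [0, 0.73, 0], 1], [[-0.42, 0, -0.52], [0, 0.73, 0], 1], [[-0.42, 0, -0.52], [0, 0.73, 0], 1]])

```text
clock: 26.75
position: [0.4864, -0.2736, 0.2231]
tool_rot: [-3.14, -0.896, 1.57]
force: [0.7, 0.2, -1.7]
grip_width: 0.023
finger_force: 98.8
```

Run:
```python
from h import *
p,R=now();s=bot.observe();print(s["force"],s["tool_rot"],p,np.round(s["qpos"],2))
M=(R*rot(0).inv());L=p-M.apply(OFF);print("lip",L,"scoop x",M.apply([1,0,0]))
clouds("scene","side");crop(("scene","side"),"s5.png",[(100,140,220,260),(260,85,360,185)])
```

```text
[ 0.65902143  0.17410238 -1.67522505] [-3.13994319 -0.89569643  1.56958531] [ 0.48642435 -0.27362901  0.22311158] [ 1.06  0.87 -0.57  1.43 -0.31  1.47  0.66]
lip [ 0.48626863 -0.27989903  0.07159412] scoop x [-7.56854395e-04 -6.24974844e-01 -7.80644523e-01]
```

View pics/s5.png

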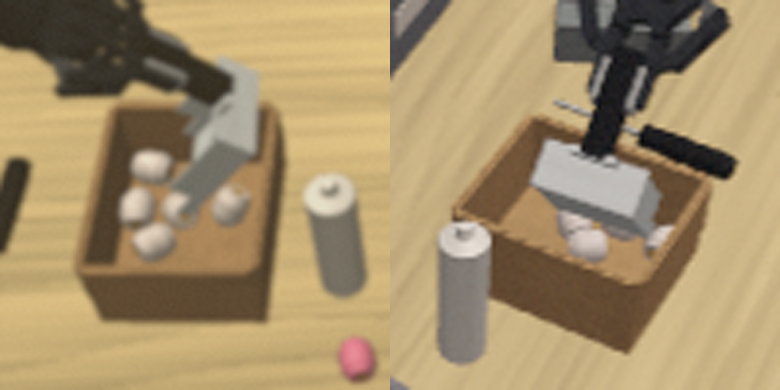

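All five lie in the carton: in the left view near px (152,165), (136,207), (180,208), (230,205) and (153,240). The scoop is empty, with the wrist reading 1.7 N. I'll return it to the mat.

Run:
```python
from h import *
p,R=now()
A=(p,-1.571,-.896);B=(p+[0,.0,.10],-1.571,-.896);C=([.48,-.12,.30],-1.571,0.);D=([.473,.327,.27],-.579,0.);E=([.473,.3265,.105],-.579,0.)
path([(p,R)]+interp(A,B,5)+interp(B,C,11))
path([T(*C)]+interp(C,D,20))
path([T(*D)]+interp(D,E,8))
```

```text
[[[0.62,-0.0,-0.5],[0.0,-0.0,-0.04],1],[[0.62,-0.0,-0.5],[0.0,0.0,0.0],1],[[0.62,-0.0,-0.5],[0.0,0.0,0.0],1],[[0.62,-0.0,-0.5],[0.0,0.0,0.0],1],[[0.62,-0.0,-0.5],[0.0,0.0,0.0],1],[[0.3,-0.02,0.49],[0.0,-0.54,0.0],1],[[0.33,-0.02,0.46],[0.0,-0.54,-0.0],1],[[0.37,-0.02,0.43],[-0.0,-0.54,0.0],1],[[0.4,-0.02,0.4],[0.0,-0.54,0.0],1],[[0.44,-0.02,0.37],[0.0,-0.54,-0.0],1],[[0.46,-0.02,0.33],[0.0,-0.54,0.0],1],[[0.49,-0.02,0.29],[-0.0,-0.54,0.0],1],[[0.51,-0.02,0.25],[0.0,-0.54,-0.0],1],[[0.53,-0.02,0.21],[0.0,-0.54,0.0],1],[[0.55,-0.02,0.17],[0.0,-0.54,0.0],1],[[0.56,-0.02,0.12],[0.0,-0.54,0.0],1]]
max 0.62
[[[0.89,-0.01,0.06],[0.0,0.0,-0.33],1],[[0.89,0.03,0.06],[0.0,0.0,-0.33],1],[[0.89,0.07,0.06],[0.0,0.0,-0.33],1],[[0.89,0.12,0.06],[0.0,0.0,-0.33],1],[[0.88,0.16,0.06],[0.0,0.0,-0.33],1],[[0.87,0.21,0.06],[0.0,0.0,-0.33],1],[[0.86,0.25,0.06],[0.0,0.0,-0.33],1],[[0.85,0.29,0.06],[0.0,0.0,-0.33],1],[[0.83,0.33,0.06],[0.0,0.0,-0.33],1],[[0.81,0.37,0.06],[0.0,0.0,-0.33],1],[[0.79,0.41,0.06],[0.0,0.0,-0.33],1],[[0.77,0.45,0.06],[0.0,0.0,-0.33],1],[[0.75,0.49,0.06],[0.0,0.0,-0.33],1],[[0.72,0.53,0.06],[0.0,0.0,-0.33],1],[[0.7,0.56,0.06],[0.0,0.0,-0.33],1],[[0.67,0.6,0.06],[0.0,0.0,-0.33],1],[[0.64,0.63,0.06],[0.0,0.0,-0.33],1],[[0.61,0.66,0.06],[0.0,0.0,-0.33],1],[[0.57,0.69,0.06],[0.0,0.0,-0.33],1],[[0.54,0.71,0.06],[0.0,0.0,-0.33],1]]
max 0.89
[[[-0.0,-0.0,0.83],[0.0,0.0,0.0],1],[[-0.0,-0.0,0.83],[0.0,0.0,0.0],1],[[-0.0,-0.0,0.83],[0.0,0.0,0.0],1],[[-0.0,-0.0,0.83],[0.0,0.0,0.0],1],[[-0.0,-0.0,0.83],[0.0,0.0,0.0],1],[[-0.0,-0.0,0.83],[0.0,0.0,0.0],1],[[-0.0,-0.0,0.83],[0.0,0.0,0.0],1],[[-0.0,-0.0,0.83],[0.0,0.0,0.0],1]]
max 0.83
```

Call:
play_rows(plan=[[[0.62, 0, -0.5], [0, 0, 0], 1], [[0.62, 0, -0.5], [0, 0, 0], 1], [[0.62, 0, -0.5], [0, 0, 0], 1], [[0.62, 0, -0.5], [0, 0, 0], 1], [[0.62, 0, -0.5], [0, 0, 0], 1], [[0.3, -0.02, 0.49], [0, -0.54, 0], 1], [[0.33, -0.02, 0.46], [0, -0.54, 0], 1], [[0.37, -0.02, 0.43], [0, -0.54, 0], 1], [[0.4, -0.02, 0.4], [0, -0.54, 0], 1], [[0.44, -0.02, 0.37], [0, -0.54, 0], 1], [[0.46, -0.02, 0.33], [0, -0.54, 0], 1], [[0.49, -0.02, 0.29], [0, -0.54, 0], 1], [[0.51, -0.02, 0.25], [0, -0.54, 0], 1], [[0.53, -0.02, 0.21], [0, -0.54, 0], 1], [[0.55, -0.02, 0.17], [0, -0.54, 0], 1], [[0.56, -0.02, 0.12], [0, -0.54, 0], 1], [[0, 0, 0], [0, 0, 0], 1]])

```text
clock: 28.98
position: [0.4811, -0.1147, 0.3037]
tool_rot: [3.141, -0.002, 1.575]
force: [-0.1, 0.4, -1.5]
grip_width: 0.023
finger_force: 98.6
```

Run:
```python
from h import *
f=grab_frame("scene");X=cloud(f).reshape(-1,3);c=f["pixels"].reshape(-1,3)
q=(X-[.509,-.286,0])@Ro.from_euler("z",-.07).as_matrix()
m=(c.min(1)>165)&(abs(q[:,0])<.11)&(abs(q[:,1])<.1)&(q[:,2]>.008)&(q[:,2]<.1)
import scipy.cluster.hierarchy as H
l=H.fcluster(H.linkage(q[m][:,:2],"single"),.007,"distance")
for i in set(l):
    w=q[m][l==i]
    if len(w)>5: print(len(w),np.round(w.min(0),3),np.round(w.max(0),3))
```

```text
32 [-0.028  0.033  0.029] [-0.007  0.055  0.039]
33 [-0.069 -0.062  0.028] [-0.052 -0.038  0.039]
37 [-0.025 -0.066  0.027] [-0.002 -0.05   0.037]
39 [-0.013 -0.026  0.03 ] [ 0.013 -0.005  0.038]
34 [ 0.019 -0.043  0.029] [ 0.042 -0.021  0.038]
```

Five separate insulators on the carton floor, all well below the rim.

Call:
play_rows(plan=[[[0.89, 0, 0.06], [0, 0, -0.33], 1], [[0.89, 0.03, 0.06], [0, 0, -0.33], 1], [[0.89, 0.07, 0.06], [0, 0, -0.33], 1], [[0.89, 0.12, 0.06], [0, 0, -0.33], 1], [[0.88, 0.16, 0.06], [0, 0, -0.33], 1], [[0.87, 0.21, 0.06], [0, 0, -0.33], 1], [[0.86, 0.25, 0.06], [0, 0, -0.33], 1], [[0.85, 0.29, 0.06], [0, 0, -0.33], 1], [[0.83, 0.33, 0.06], [0, 0, -0.33], 1], [[0.81, 0.37, 0.06], [0, 0, -0.33], 1], [[0.79, 0.41, 0.06], [0, 0, -0.33], 1], [[0.77, 0.45, 0.06], [0, 0, -0.33], 1], [[0.75, 0.49, 0.06], [0, 0, -0.33], 1], [[0.72, 0.53, 0.06], [0, 0, -0.33], 1], [[0.7, 0.56, 0.06], [0, 0, -0.33], 1], [[0.67, 0.6, 0.06], [0, 0, -0.33], 1], [[0.64, 0.63, 0.06], [0, 0, -0.33], 1], [[0.61, 0.66, 0.06], [0, 0, -0.33], 1], [[0.57, 0.69, 0.06], [0, 0, -0.33], 1], [[0.54, 0.71, 0.06], [0, 0, -0.33], 1]])

```text
clock: 31.52
position: [0.4738, 0.3316, 0.2736]
tool_rot: [3.14, -0.002, 2.565]
force: [0.1, -1.1, -1.0]
grip_width: 0.0229
finger_force: 98.5
```

Call:
play_rows(plan=[[[0, 0, 0.8], [0, 0, 0], 1], [[0, 0, 0.83], [0, 0, 0], 1], [[0, 0, 0.83], [0, 0, 0], 1], [[0, 0, 0.83], [0, 0, 0], 1], [[0, 0, 0.83], [0, 0, 0], 1], [[0, 0, 0.83], [0, 0, 0], 1], [[0, 0, 0.7], [0, 0, 0], 1], [[0, 0, 0.5], [0, 0, 0], 1], [[0, 0, 0], [0, 0, 0], 1]])

```text
clock: 32.65
position: [0.4737, 0.3304, 0.1193]
tool_rot: [3.141, -0.002, 2.562]
force: [-0.5, 0.6, -2.0]
grip_width: 0.0229
finger_force: 98.7
```

Call:
play_rows(plan=[[[0, 0, 0.4], [0, 0, 0], 1], [[0, 0, 0.3], [0, 0, 0], 1], [[0, 0, 0.16], [0, 0, 0], 1], [[0, 0, 0.1], [0, 0, 0], 1], [[0, 0, 0], [0, 0, 0], 1]])

```text
clock: 33.28
position: [0.474, 0.3306, 0.0961]
tool_rot: [3.14, -0.002, 2.562]
force: [1.1, -0.1, -1.4]
grip_width: 0.0229
finger_force: 98.9
```

Call:
play_rows(plan=[[[0, 0, 0.06], [0, 0, 0], 1], [[0, 0, 0.03], [0, 0, 0], 1], [[0, 0, 0], [0, 0, 0], 1]])

```text
clock: 33.65
position: [0.4741, 0.3308, 0.0941]
tool_rot: [3.139, -0.001, 2.562]
force: [-0.9, 1.5, 3.9]
grip_width: 0.0231
finger_force: 99.3
```

In contact with the mat, so I release and retreat upward.

Call:
play_rows(plan=[[[0, 0, 0], [0, 0, 0], 0.2], [[0, 0, 0], [0, 0, 0], -0.3], [[0, 0, 0], [0, 0, 0], -1], [[0, 0, 0], [0, 0, 0], -1], [[0, 0, 0], [0, 0, 0], -1], [[0, 0, 0], [0, 0, 0], -1], [[0, 0, -0.4], [0, 0, 0], -1], [[0, 0, -0.8], [0, 0, 0], -1], [[0, 0, -0.8], [0, 0, 0], -1], [[0, 0, -0.8], [0, 0, 0], -1], [[0, 0, -0.8], [0, 0, 0], -1], [[0, 0, -0.8], [0, 0, 0], -1], [[0, 0, -0.8], [0, 0, 0], -1], [[0, 0, 0], [0, 0, 0], -1], [[0, 0, 0], [0, 0, 0], -1]])

```text
clock: 35.52
position: [0.474, 0.33, 0.2236]
tool_rot: [3.14, -0.002, 2.562]
force: [-0.2, 0.8, -0.1]
grip_width: 0.0855
finger_force: 0.0
```

Run:
```python
from h import *
s=bot.observe();print(s["clock"],s["position"],s["grip_width"])
for n,(X,c) in clouds("scene","side").items():
    m=(abs(X[:,0]-.52)<.09)&(abs(X[:,1]-.3)<.09)&(X[:,2]>.012)&(X[:,2]<.135)
    print(n,cv2.minAreaRect(X[m][:,:2].astype(np.float32)),X[m][:,2].max())
crop(("scene","side"),"s6.png",[(300,110,400,240),(100,85,360,345)])
```

```text
35.525 [0.47397003 0.32999887 0.22357742] 0.08551036073633703
scene ((0.5201653838157654, 0.3030845820903778), (0.09013448655605316, 0.13733375072479248), 57.1158561706543) 0.1329893150915457
side ((0.5238303542137146, 0.29844149947166443), (0.09031517058610916, 0.1519644409418106), 57.079795837402344) 0.1342640477147506
```

View pics/s6.png

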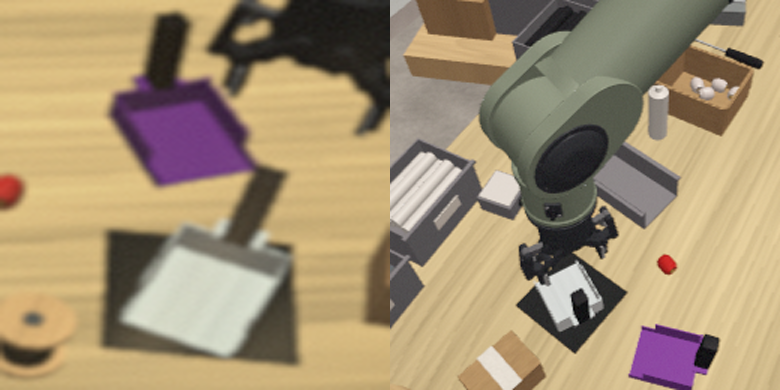

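The scoop stands flat on the mat and is released. The insulators are in the carton, and the bystanders in view look unmoved.

```bash
python3 -c "
from workcell import bot
print(bot.job_done())"
```

```text
the job is handed in; nothing more can be done
None
```

I scooped all five insulators into the carton, stood the scoop back flat on its mat, let go, and handed the job in at about 35.5 s of the 72 s allowed; the hand-in call returned no verdict.

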